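# Try the pin gauge in two drilled blocks

### The job

Check the two drilled aluminium blocks with the blue-handled pin gauge: take it from its wooden holder and, keeping it upright, first set its nose down on the mouth of the narrow hole, which must stop it. Then lower it by hand, nose down, into the wide hole until its collar rests on that block, and leave it standing there to mark the good block. Do not shove the blocks about.

Things in the scene. Friction and masses are not known exactly. Their poses are not given: they have to be found in the camera images.
- gauge: Pin gauge, 101 mm long, about 220 g, upright in the wooden holder. From the nose up: steel pin 22 mm thick, 35 mm long, its lowest 10 mm tapering to a 14 mm flat nose; steel collar 56 mm wide, from 35 to 41 mm; round blue handle 26 mm thick, from 41 to 101 mm; grip it from above about 74 mm above the nose. Origin: centre of the nose's end face; z along the pin to the handle.
- holder: Wooden holder, 74 x 74 mm and 45 mm high, fixed to the bench, with an upright 32 mm hole in its centre in which the gauge stands, collar on its top, nose 10 mm above the bench: lift the gauge over 40 mm to clear it. Origin: centre of its underside; z up.
- wide_block: Aluminium block, 84 x 84 mm, 50 mm high, 2 kg, loose, with four dark screw heads on top and an upright hole through its centre: the wide hole, 32 mm, with a 4 mm chamfer. The gauge goes in until its collar lies on the block's top; its nose is then 15 mm above the origin. Origin: centre of the underside, on the hole's axis; z up; the hole's mouth is 50 mm above it.
- narrow_block: Aluminium block, 84 x 84 mm, 50 mm high, 2 kg, loose, with four dark screw heads on top and an upright hole through its centre: the narrow hole, 10 mm, with a 4 mm chamfer (18 mm at the mouth). The gauge's 14 mm nose stops at the mouth, at most 3 mm below the top. Origin: centre of the underside, on the hole's axis; z up; the hole's mouth is 50 mm above it.
Mind the look-alikes: they are no part of the job. There is more than one size of the gauge; the job needs the smaller. What is shaped like the wide_block but turquoise is not meant.

How it is judged:
On the way, in this order (a step that is already met when the one before it is completed fails the run):
1. the upright gauge is set down on the mouth of the narrow hole: its nose touches that block within 12 mm of the hole's axis (contact force between gauge and narrow_block above 0.3 N and horizontal distance between gauge and narrow_block below 0.012 m and z of gauge in the frame of narrow_block above 0.035 m and angle between gauge's own z axis and vertical below 0.26 rad), for 0.1 s.
2. the gauge, still held, has its nose at least 10 mm inside the wide hole (horizontal distance between gauge and wide_block below 0.012 m and z of gauge in the frame of wide_block below 0.04 m and contact force between the fingers and gauge above 0.5 N), for 0.05 s.
At the end, for the whole second after the job is handed in: The gauge stands released and at rest in the wide hole: nose within 12 mm of the hole's axis, collar down on the block to within 5 mm, upright to within 10 degrees; neither block has ever been more than 30 mm from where it stood (horizontal distance between gauge and wide_block below 0.012 m and z of gauge in the frame of wide_block between 0.008 and 0.02 m and angle between gauge's own z axis and vertical below 0.17 rad and angle between wide_block's own z axis and vertical below 0.1 rad and linear speed of gauge below 0.02 m/s); the robot touches nothing.
It fails at once if a block is shoved more than 30 mm from where it stood (distance of any of wide_block, narrow_block from where it was at the start of the episode above 0.03 m).
It also fails if it takes over 42 s, if anything falls off the work surface, if the arm or the gripper's body presses on something with over 40 N, if the wrist force passes 120 N, or if a joint passes its speed limit or range.

### The arm

A 6-joint arm with a two-finger parallel gripper is mounted at the origin on a cart in front of the work surface, level with it; the furniture and walls round the work are solid. World frame = base frame: x ahead of the robot, y to its left, z up, the work surface at z = 0. Lengths are in m, angles in rad, forces in N, time in s.
With the tool pointing down it reaches from about 0.275 to 0.825 m from the base axis. Payload 4.9 kg.
Tool frame: the origin (TCP) lies midway between the tips of the shut fingers; the grasp point (between the pads) lies 19 mm behind it; x points along the fingers, y is the direction in which the jaws open and shut, and the axes are right-handed (so a half turn about x gives the same grasp; the last joint's range is limited). The gripper opens to 85 mm and grips with 20 to 120 N. Pads are 22 mm wide; open, the fingers measure 114 mm over their backs; the gripper's body (76 mm by 85 mm) begins 54 mm behind the grasp point. The pads swing forward as they close: fully open they stand 13 mm farther back than shut.
Start: joints at [1.188, 0.326, -0.193, 1.052, 0, 1.437], TCP at [0.135, 0.533, 0.231] pointing down, gripper open.
Joint ranges: [-2.65, 2.65], [-0.97, 1.79], [-1.3, 1.35], [-1.93, 2.1], [-1.47, 1.37], [-3.14, 3.14]. Speed limits (rad/s): [2.57, 2.57, 3.14, 3.14, 3.14, 3.14].

### API

Orientations are given as a unit quaternion [w, x, y, z].
In Python, from station import ctrl gives the robot as it stands. Calls block until the motion is done:
- ctrl.reach(position, orientation): joint-space move of the TCP to a pose.
- ctrl.move_linear(position, attitude=None, rate=0.15): straight line of the TCP; attitude=None keeps the orientation; rate is the mean speed in m/s.
- ctrl.goto_joints(angles): joint-space move.
- ctrl.command_gripper(opening, grasp_force=None): finger opening in m; grasp_force is the grip in N (None keeps the last); returns when the fingers have stopped.
- ctrl.dwell(seconds).
- ctrl.solve_ik(position, orientation): joint angles nearest the present ones, or None.
- ctrl.observe(): the state.
- ctrl.grab_frame(name): name is "side" or "top" or "wrist"; returns a dict with "color" (400x640x3 uint8, red, green, blue), "depth" (400x640 float32, m along the optical axis (not along the pixel's ray), 0 where there is no reading), "fx", "fy", "cx", "cy" (pixels), "rvec" (rotation vector, rad) and "tvec" (3), from world to camera coordinates, as OpenCV has them. Camera axes: x right, y down, z forward; pixel columns grow to the right and rows downward; lengths in m; the calibration is good to about 2 mm. The wrist camera is an equidistant fisheye: a pixel r from the principal point sees the ray r / f radians off the axis. A picture is of the moment at which its call begins.
A pose or a line that the arm cannot do raises ctrl.Unreachable and nothing moves.
- ctrl.close_job(): hands the job in, once; it reports no verdict.
The state is a dict: "time_s": time; "qpos": joint angles; "joint_vel": joint speeds; "effort": joint torques, N m; "ee_pos": TCP position; "tcp_rot": TCP orientation; "contact_force": force on the tool from outside, world axes, zero at the start; "torque": the same for the moment, N m; "opening": finger opening in m.
Only numpy, scipy, OpenCV 4.12 (cv2) and the standard library are available. Lean on these libraries where they do the work, as an engineer would, in place of code of your own. Each camera call takes 0.05 s, during which the arm holds its last target.

## Working session

There is one attempt and no reset: what is moved stays moved. The work goes in short steps, each a Python script; the robot and the scene stay as the last script left them, time stands still between calls to the robot, and variables do not carry over. Pictures are saved under pics/ and viewed, and the job is handed in when it is done.

```bash
ls; mkdir -p pics
cat > h.py <<'E'
import numpy as np, cv2
from station import ctrl
def grab(n,tag):
    f=ctrl.grab_frame(n); np.savez(f'pics/{tag}.npz',**f)
    cv2.imwrite(f'pics/{tag}.png',f['color'][:,:,::-1]); return f
def load(tag): return dict(np.load(f'pics/{tag}.npz'))
def ray(f,u,v):
    R=cv2.Rodrigues(np.array(f['rvec'],float))[0]; t=np.array(f['tvec'],float).ravel()
    d=np.array([(u-f['cx'])/f['fx'],(v-f['cy'])/f['fy'],1.]); return -R.T@t, R.T@d
def atz(f,u,v,z):
    c,d=ray(f,u,v); return c+d*(z-c[2])/d[2]
def pt(f,u,v):
    c,d=ray(f,u,v); return c+d*f['depth'][int(round(v)),int(round(u))]
E
python3 - <<'E'
from h import *
for n in('top','side','wrist'): f=grab(n,n+'0')
s=ctrl.observe();print(s['time_s'],s['ee_pos'],s['tcp_rot'],s['opening'])
E
```

```text
pics
0.15 [0.13524904 0.53264311 0.23066336] [ 0.70152094  0.08726045  0.70176565 -0.08819837] 0.08536966660294945
```

View pics/top0.png

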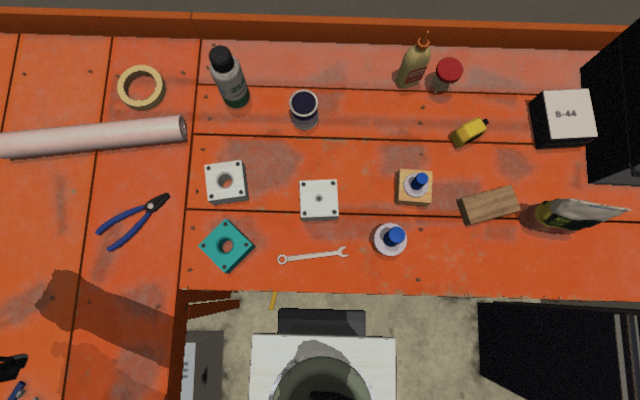

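View pics/side0.png

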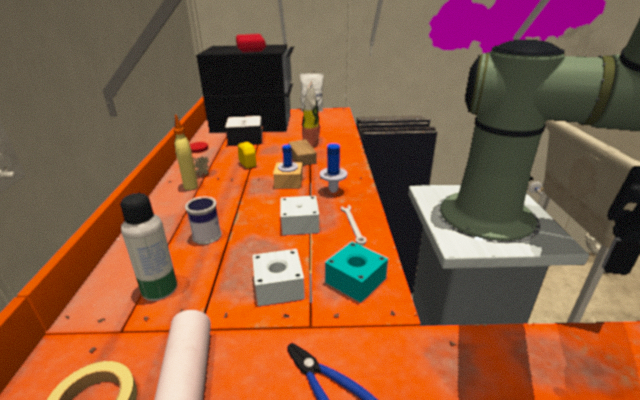

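View pics/wrist0.png

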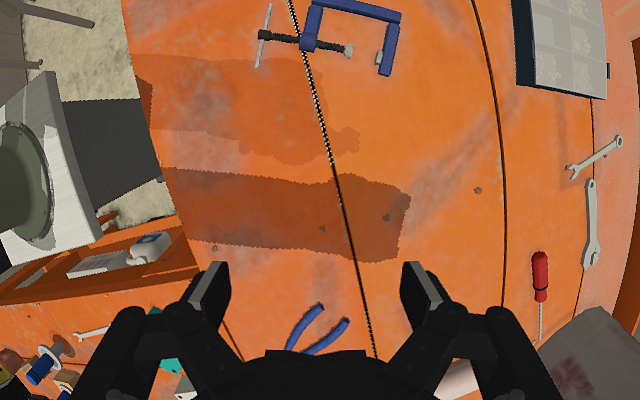

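The top view shows two gauges: one in the wooden holder at (418,183) and one standing loose at (393,238), which looks larger. There are three blocks: wide hole, aluminium (225,181); narrow hole, aluminium (319,199); and a turquoise decoy (226,245). The one in the holder fits the description. I'll confirm this in enlarged crops.

Run:
```python
from h import *
f=load('top0');c=f['color'][:,:,::-1]
a=cv2.resize(c[160:265,365:445],None,fx=5,fy=5,interpolation=cv2.INTER_CUBIC)
b=cv2.resize(c[150:230,195:350],None,fx=5,fy=5,interpolation=cv2.INTER_CUBIC)
cv2.imwrite('pics/ca.png',a);cv2.imwrite('pics/cb.png',b)
s=load('side0')['color'][:,:,::-1]
cv2.imwrite('pics/cs.png',cv2.resize(s[130:310,240:400],None,fx=3.3,fy=3.3,interpolation=cv2.INTER_CUBIC))
```

```text
(no output)
```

View pics/ca.png

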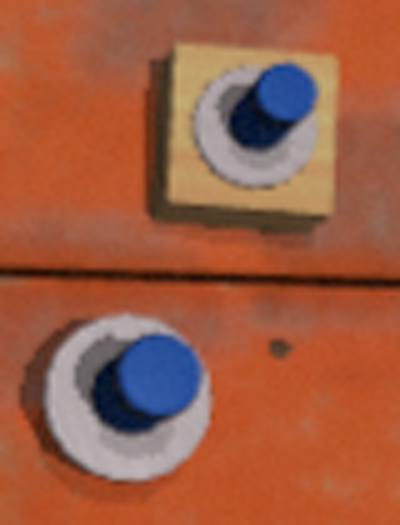

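View pics/cb.png

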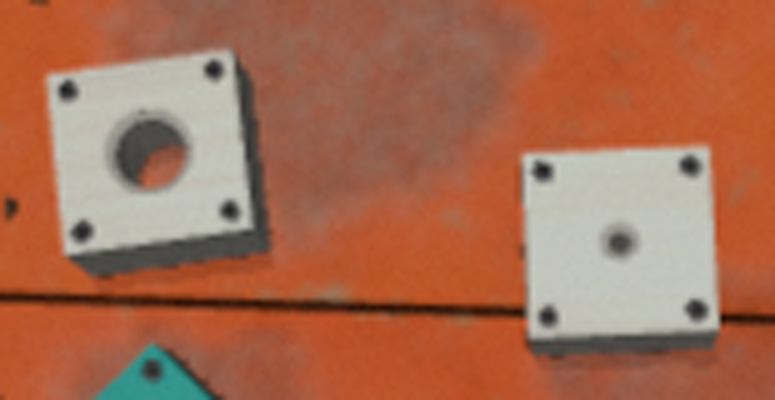

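View pics/cs.png

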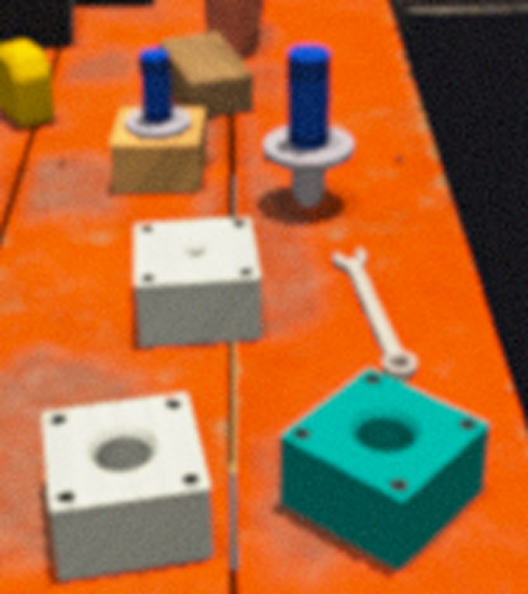

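The crops confirm it. The smaller gauge stands in the wooden holder and the loose one is clearly bigger. The left aluminium block has the wide hole, the right one the narrow hole.

Run:
```python
from h import *
f=load('top0')
def m(x,y,ox,oy,z): return atz(f,ox+(x+.5)/5-.5,oy+(y+.5)/5-.5,z)
np.set_printoptions(precision=4,suppress=True)
print('handle top',m(287,93,365,160,.111),'collar',m(257,126,365,160,.051))
q=[m(*p,365,160,.045) for p in [(177,44),(338,57),(330,215),(167,204)]];print('holder',np.mean(q,0),np.linalg.norm(q[0]-q[1]))
for n,h,S in [('wide',(149,150),[(68,91),(214,69),(230,210),(82,231)]),('narrow',(620,242),[(543,171),(690,166),(697,310),(548,317)])]:
    q=[m(*p,195,150,.05) for p in S]; print(n,m(*h,195,150,.05),np.mean(q,0))
c,d=ray(f,320,200);print(c,d)
s=load('side0')
def ms(x,y,z): return atz(s,240+(x+.5)/3.3-.5,130+(y+.5)/3.3-.5,z)
print('side: handle top',ms(155,53,.111),'collar',ms(158,122,.051),'wide',ms(123,452,.05),'narrow',ms(195,250,.05))
for tag in('top0',):
  for u,v in((422,178),(205,172),(312,190)): print(pt(f,u,v))
```

```text
handle top [ 0.4844 -0.1998  0.111 ] collar [ 0.485  -0.2007  0.051 ]
holder [ 0.4849 -0.2003  0.045 ] 0.07347168470760657
wide [0.4849 0.2295 0.05  ] [0.485  0.2297 0.05  ]
narrow [0.4487 0.0171 0.05  ] [0.4494 0.0173 0.05  ]
[0.2506 0.0111 0.9714] [ 0.2057  0.0029 -0.9787]
side: handle top [ 0.4857 -0.2002  0.111 ] collar [ 0.4864 -0.1948  0.051 ] wide [0.4845 0.2333 0.05  ] narrow [0.4501 0.0174 0.05  ]
[ 0.4851 -0.2001  0.1101]
[0.5006 0.2735 0.0525]
[0.467  0.0324 0.0482]
```

The side and top views agree within about 4 mm. I'll go above the gauge with the jaws along world y, then grip and lift.

```bash
cat >> h.py <<'E'
from scipy.spatial.transform import Rotation as Rn
def quat(yaw):  # jaw axis at angle yaw from world y
    y=np.array([-np.sin(yaw),np.cos(yaw),0]);x=np.array([0,0,-1.]);R=np.c_[x,y,np.cross(x,y)]
    q=Rn.from_matrix(R).as_quat();return [float(q[3]),*map(float,q[:3])]
G=(.485,-.200);W=(.4848,.2300);N=(.449,.0172)
Q=quat(0)
def st():
    s=ctrl.observe();print(round(s['time_s'],2),np.round(s['ee_pos'],4),np.round(s['contact_force'],2),round(s['opening'],4),flush=True);return s
E
python3 - <<'E'
from h import *
for y in(0,np.pi): print(y,ctrl.solve_ik([*G,.2],quat(y)),ctrl.solve_ik([*W,.2],quat(y)))
ctrl.reach([*G,.19],Q); st()
ctrl.move_linear([*G,.067],rate=.1); st()
grab('top','top1');grab('wrist','wrist1')
E
```

```text
0 [-0.53188209  0.30330002 -0.30902894  0.95846737  0.         -0.53188209] [ 0.30538131  0.32479281 -0.27823023  0.96777328  0.          0.30538131]
3.141592653589793 [-0.53188209  0.30330002 -0.30902894  0.95846737  0.          2.60971057] [ 0.30538131  0.32479281 -0.27823023  0.96777328  0.         -2.83621135]
3.01 [ 0.4852 -0.1993  0.1901] [ 0.61  0.49 -0.18] 0.0855
4.39 [ 0.4855 -0.2003  0.0676] [-0.37  0.41  0.24] 0.0854
```

View pics/wrist1.png

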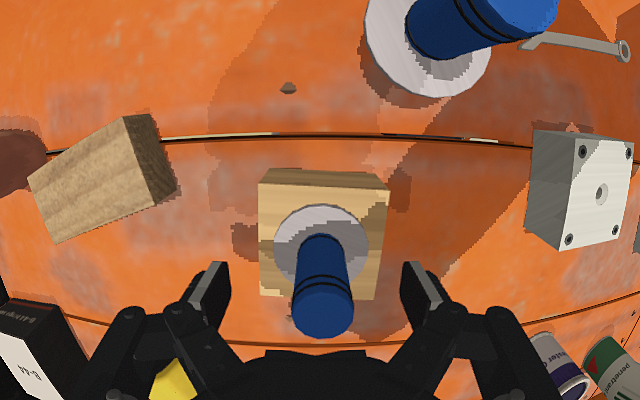

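Run:
```python
from h import *
ctrl.command_gripper(0.0,45); st()
ctrl.move_linear([*G,.190],rate=.12); st()
grab('side','side2');f=grab('top','top2');grab('wrist','wrist2')
st()
c=load('side2')['color'][80:230,200:400,::-1]
cv2.imwrite('pics/s2c.png',cv2.resize(c,None,fx=3.5,fy=3.5,interpolation=cv2.INTER_CUBIC))
```

```text
5.08 [ 0.4851 -0.1998  0.0672] [-0.46  1.72  3.  ] 0.0252
6.25 [ 0.4844 -0.1997  0.1891] [-0.43  0.45 -3.22] 0.0248
6.4 [ 0.4845 -0.1997  0.1892] [ 0.52  0.11 -2.74] 0.025
```

View pics/s2c.png

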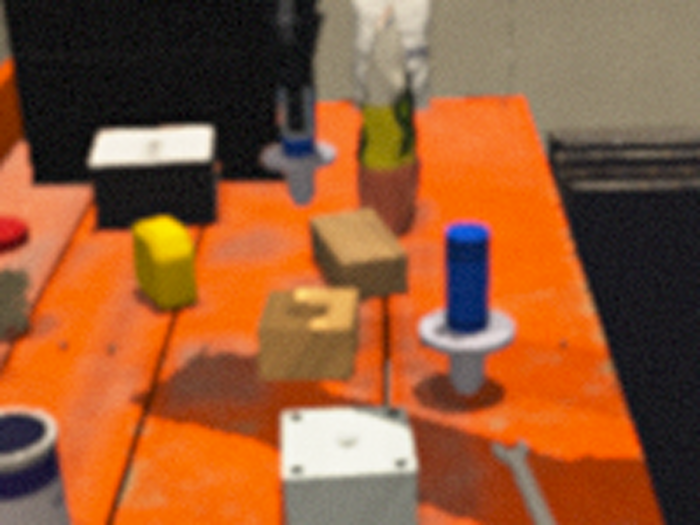

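View pics/wrist2.png

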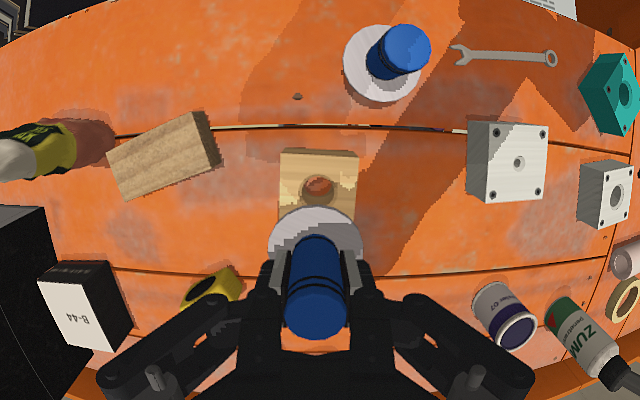

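The gauge is lifted clear of the holder: the side crop shows its nose at about (301,203) and the holder hole is empty. Next is the guarded set-down on the narrow hole.

Run:
```python
from h import *
s=load('side2'); print('nose',atz(s,200+301/3.5-.4,80+200/3.5-.4,.132))
ctrl.move_linear([*N,.150],rate=.15); b=st()['contact_force'][2]
ctrl.move_linear([*N,.114],rate=.08); b=st()['contact_force'][2]
grab('side','side3');grab('wrist','wrist3');grab('top','top3')
for n in('side3',):
  c=load(n)['color'][130:260,230:390,::-1]
  cv2.imwrite('pics/s3c.png',cv2.resize(c,None,fx=4.5,fy=4.5,interpolation=cv2.INTER_CUBIC))
```

```text
nose [ 0.48790142 -0.21292793  0.132     ]
8.04 [0.4493 0.0166 0.1502] [-0.22 -1.04 -2.44] 0.0249
8.64 [0.4491 0.017  0.114 ] [ 0.59 -0.24 -2.98] 0.0249
```

View pics/s3c.png

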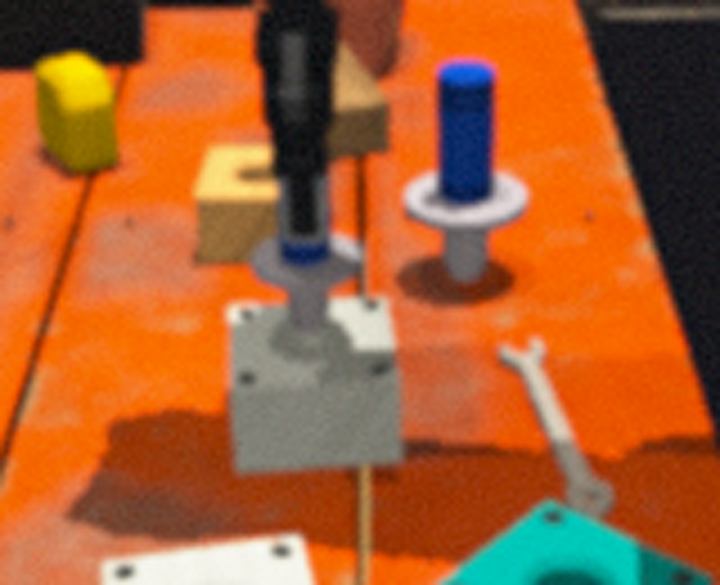

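View pics/wrist3.png

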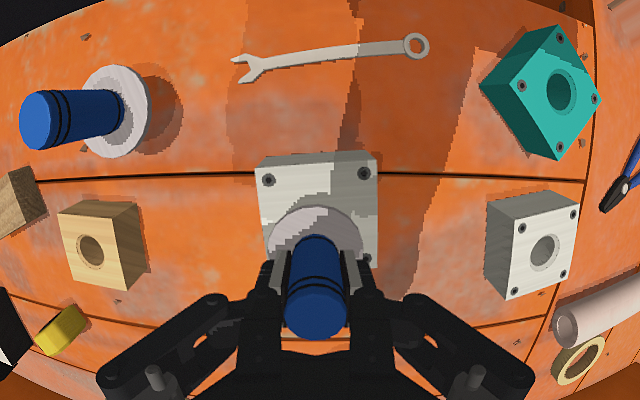

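The nose is hanging just above the narrow block, crop pixel (308,328). I'll lower it in small force-guarded steps.

Run:
```python
from h import *
s=load('side3'); print('nose',atz(s,230+308/4.5-.4,130+326/4.5-.4,.057))
b=np.mean([ctrl.observe()['contact_force'][2] for _ in range(3)]);z=.114;n=0
while z>.100:
    z-=.001; ctrl.move_linear([*N,z],rate=.02); ctrl.dwell(.05)
    fz=ctrl.observe()['contact_force'][2]; print(round(z,4),round(fz-b,2))
    if fz-b>4: break
ctrl.dwell(.25); st(); grab('side','side4')
c=load('side4')['color'][130:260,230:390,::-1]
cv2.imwrite('pics/s4c.png',cv2.resize(c,None,fx=4.5,fy=4.5,interpolation=cv2.INTER_CUBIC))
```

```text
nose [0.45144676 0.01393362 0.057     ]
0.113 -0.54
0.112 0.45
0.111 -0.31
0.11 0.42
0.109 1.09
0.108 -0.04
0.107 2.66
0.106 11.66
11.44 [0.4495 0.0172 0.107 ] [-2.31  0.56  8.99] 0.0251
```

View pics/s4c.png

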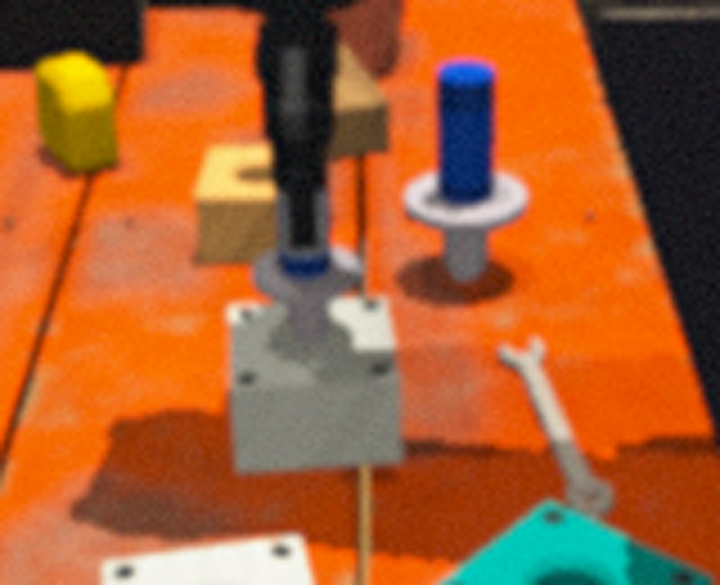

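The narrow hole stopped the nose at its mouth, with about 11 N held for more than 0.25 s. Now on to the wide hole. I'll check alignment first, then lower it under force guard.

Run:
```python
from h import *
ctrl.move_linear([*N,.145],rate=.1)
ctrl.move_linear([*W,.145],rate=.15)
ctrl.move_linear([*W,.116],rate=.08); st()
grab('side','side5');grab('top','top5')
c=load('side5')['color'][190:320,210:370,::-1]
cv2.imwrite('pics/s5c.png',cv2.resize(c,None,fx=4.5,fy=4.5,interpolation=cv2.INTER_CUBIC))
```

```text
14.13 [0.4847 0.2298 0.1159] [ 0.4   0.07 -1.87] 0.025
```

View pics/s5c.png

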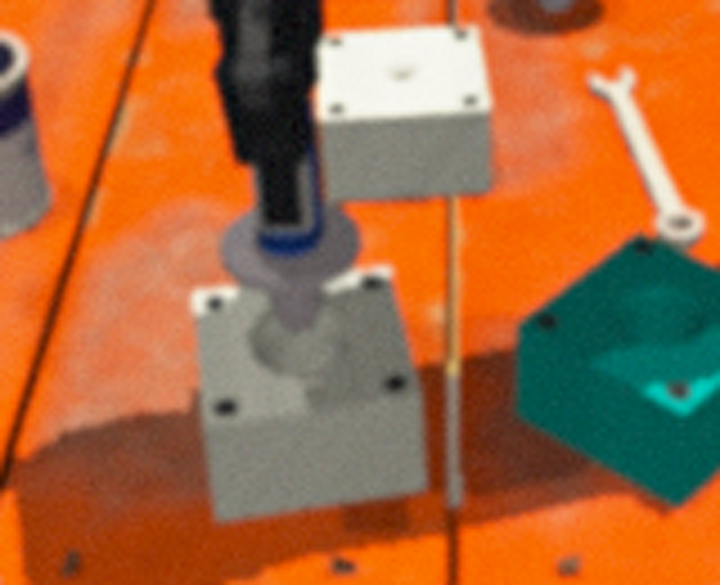

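The nose at (298,326) is over the hole centre at (298,345), which is about right for 9 mm of height. Lowering now.

Run:
```python
from h import *
b=np.mean([ctrl.observe()['contact_force'] for _ in range(3)],0);z=.116;ok=0
while z>.069:
    z-=.004 if z>.079 else .001
    ctrl.move_linear([*W,z],rate=.05)
    f=ctrl.observe()['contact_force']-b; print(round(z,4),np.round(f,1),flush=True)
    if np.linalg.norm(f)>5: break
ctrl.dwell(.1); st(); grab('side','side6')
c=load('side6')['color'][190:320,210:370,::-1]
cv2.imwrite('pics/s6c.png',cv2.resize(c,None,fx=4.5,fy=4.5,interpolation=cv2.INTER_CUBIC))
```

```text
0.112 [ 0.  -0.8  1.2]
0.108 [1.1 0.5 0.1]
0.104 [ 1.5 -0.1  0.2]
0.1 [ 0.8 -0.1  0.3]
0.096 [ 0.6 -0.7  1.1]
0.092 [-0.3 -1.1  0.2]
0.088 [-0.6 -0.2  0.3]
0.084 [1.2 0.1 2.2]
0.08 [ 1.1 -1.6  0. ]
0.076 [-0.2 -0.2  0.4]
0.075 [-0.6 -0.4  0.3]
0.074 [-0.1  0.   1. ]
0.073 [-0.5 -0.8  0.8]
0.072 [-0.5 -1.   3.6]
0.071 [-3.5 -1.8 11.9]
18.08 [0.485  0.2301 0.0722] [-3.29 -1.94  8.68] 0.0247
```

View pics/s6c.png

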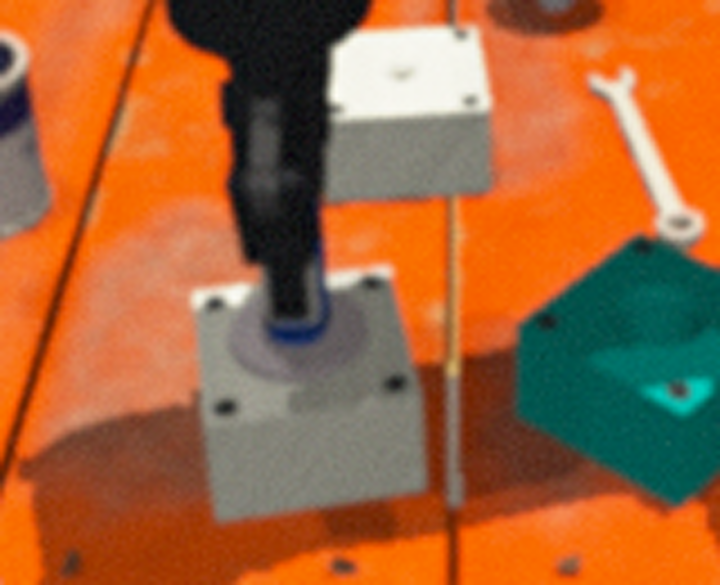

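The collar lies on the block: contact came at TCP z = 0.072, as predicted. Release and retreat.

Run:
```python
from h import *
p=ctrl.observe()['ee_pos']
ctrl.move_linear([*W,.0722],rate=.02)
ctrl.command_gripper(.085); st()
ctrl.move_linear([*W,.19],rate=.12)
ctrl.move_linear([.40,.05,.25],rate=.2); st()
f=grab('top','top7');grab('side','side7')
c=load('side7')['color'][150:310,210:370,::-1]
t=f['color'][140:260,180:350,::-1]
cv2.imwrite('pics/s7c.png',cv2.resize(c,None,fx=3.5,fy=3.5,interpolation=cv2.INTER_CUBIC))
cv2.imwrite('pics/t7c.png',cv2.resize(t,None,fx=4.5,fy=4.5,interpolation=cv2.INTER_CUBIC))
```

```text
19.0 [0.4848 0.23   0.0722] [ 0.08 -0.61 -0.4 ] 0.0847
21.32 [0.4001 0.0504 0.2498] [0.01 0.54 0.02] 0.0845
```

View pics/s7c.png

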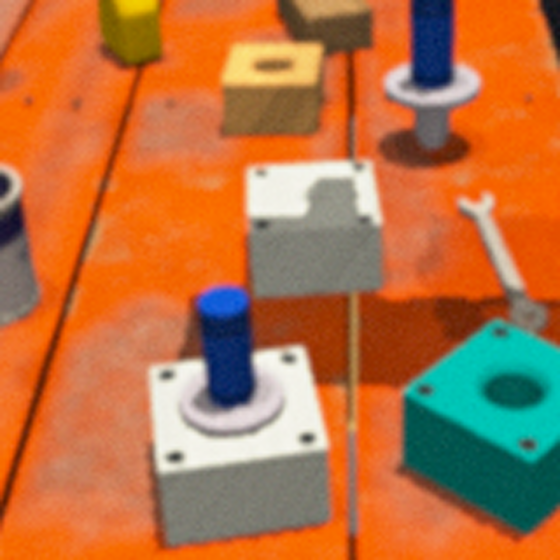

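View pics/t7c.png

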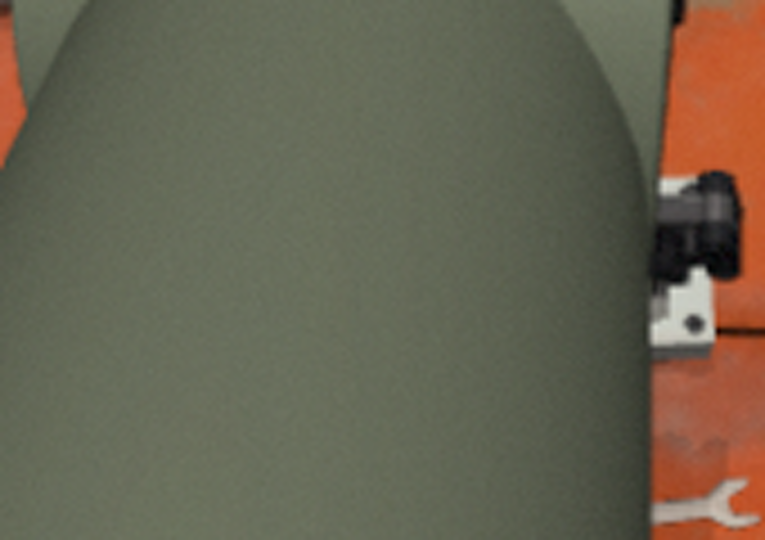

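The side crop shows the gauge upright, with its collar flat on the wide block at about (232,400) and both blocks in place. In the top view the arm hides the wide block. Handing in.

Run:
```python
from h import *
ctrl.close_job(); st()
```

```text
the job is handed in; nothing more can be done
the job is handed in; nothing more can be done
```

I took the smaller blue-handled gauge from the wooden holder and set its nose on the mouth of the narrow hole. It stopped there, nose at about z = 0.05 m, with about 11 N held for more than 0.25 s. I then lowered it by hand into the wide hole, with no notable sideways force, until the collar took load at the predicted height. I released it, drew back clear and handed the job in at about 21 s of the 42 s allowed.

- **Last side picture:** the gauge stands upright in the wide aluminium block with its collar flat on top, and neither block has visibly moved. The larger gauge and the turquoise block were not touched.
- **Checks that were weak or disagreed:**
  - The arm hid the wide block in the last top picture, so the final check rests on the side view alone.
  - My rough estimate of the nose position after the lift was about 13 mm off in y. The one above the narrow hole agreed to about 3–4 mm.
- **Verdict:** the hand-in call gave none, as expected.

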